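Stamp the lid of a wooden gift box on the pedal press

ROBOT

A 6-joint arm with a two-finger parallel gripper is mounted at the origin on the work surface. World frame = base frame: x ahead of the robot, y to its left, z up, the work surface at z = 0. Lengths are in mm, angles in degrees, forces in N, time in s.
With the tool pointing down it reaches from about 350 to 975 mm from the base axis. Payload 7.1 kg.
Tool frame: the origin (TCP) lies on the centre line of the jaws, within the pads' length; the fingertips stand 17 mm ahead of it and the grasp point (between the pads) lies 2 mm behind it (ctrl.tcp_to_tips is the z of the fingertips in the tool frame, in mm); z points along the fingers, y is the direction in which the jaws open and shut (so a half turn about z gives the same grasp; the last joint's range is limited). The gripper opens to 88 mm and grips with 3 to 60 N. Pads are 20 mm wide; open, the fingers measure 115 mm over their backs; the gripper's body (75 mm by 178 mm) begins 61 mm behind the grasp point.
Start: joints at [-78.037, 24.242, 93.386, -0, 62.372, -1.089], TCP at [141.166, -608.832, 239.675] pointing down, gripper open.
Joint ranges: [-172.04, 172.04], [-51.8, 120.97], [4.93, 147.93], [-75.15, 255.16], [6.16, 154.13], [-145.62, 145.62]. Speed limits (degrees/s): [136.94, 136.94, 172.46, 180, 180, 180].

INTERFACE

Orientations are given as [roll, pitch, yaw] about the fixed x, y, z axes, in that order (R = Rz(yaw) Ry(pitch) Rx(roll)).
In Python, from rig import ctrl gives the robot as it stands.
- The arm moves only by the shell command python3 -m handwheel 'ROWS' [OPENING] [FORCE]. ROWS is JSON, a list of rows, each an object with "travel": the shift along the tool's x, y, z in mm, a list of three; "turn": the turn about the tool's z in degrees. A call has 1 to 20 rows; each row is the pose to reach, as a shift and turn from the pose measured when the call began, along the tool's axes at that moment; what a row does not reach only later rows make up. A row lasts 1/8 s, in which the tool goes at most 62.5 mm and 10.7 degrees, less where a joint would pass 70% of its speed; a pose out of reach is approached as far as the arm can. A call with a gripper value outside its range is refused whole. OPENING is the finger opening in mm, from 0 to 87.8, set as the call begins (- or left out, the last holds). The fingers move at their own pace and stop on an object; FORCE is the grip in N (left out, the last holds). Time passes only in rows, so rows that repeat a pose let the fingers close. It gives the time, the measured TCP pose, the force and the opening at its end, in the units of the state.
- ctrl.state(): the state, without advancing time (a new reading comes with each control period).
- ctrl.read_camera(name): name is "scene" or "side" or "wrist"; returns the picture (420x560x3 uint8, red, green, blue); there is no depth.
- ctrl.camera_info(name): a dict with "intrinsics" (3x3 intrinsics, pixels), "D" ([k1, k2, p1, p2, k3] as OpenCV has them; the pictures are not rectified), "world_from_camera" (4x4, takes a point from camera to world coordinates). Camera axes: x right, y up, looking along -z (the intrinsics and any distortion apply to the point x, -y, -z); pixel columns grow to the right and rows downward; lengths in mm; the calibration is good to about 2 mm. A picture is of the moment at which its call begins: read the wrist's pose just before it. camera_info takes no time and is no camera call; for the wrist camera it gives the pose at the moment of the call.
- ctrl.hand_in(): hands the job in, once; it reports no verdict.
Trained networks look in the newest picture that a camera, given by its name, has taken for a name from the list of things; names that differ only in an ending like _2 or _b are one class to them, and where a whole thing is asked for, a point or a joint stands for the part that bears it (a point fixed in the world has none). Each returns a list of dicts, best first, with "conf" (0 to 1); they miss things now and then, are a little off and sometimes report something else, mostly with a low value. They report only what shows in the picture. A call takes as long as a camera call. They do not tell look-alikes from the thing itself.
- ctrl.trace(camera, query): "pixels" (420x560 bool, what is visible of it) and "extent" ([left, top, right, bottom] in pixels, round what is visible of it).
The state is a dict: "clock": time; "qpos": joint angles; "joint_velocities": joint speeds; "joint_torque": joint torques, N m; "ee_pos": TCP position; "tool_rot": TCP orientation; "ft_force": force on the tool from outside, world axes, zero at the start; "wrist_torque": the same for the moment, N m; "opening": opening from 0.0 (shut) to 1.0 (fully open).
Only numpy, scipy, OpenCV 4.12 (cv2) and the standard library are available. Lean on these libraries where they do the work, as an engineer would, in place of code of your own. Each camera call takes 0.05 s, during which the arm holds its last target. There are 200 camera calls.

TASK

Mark the lid of the plywood gift box: lift the lid's grip end over the stop lip, slide it out of the grooves, and lay it flat on the bed of the small stamping press, square between the side rails, with its bare end under the stamp and up to the back stop. Let go of it, then press the guarded foot pedal right down to its stop with the gripper's fingers, hold it there for half a second so that the stamp bears on the lid, and let the pedal come all the way up again, leaving the lid lying on the bed. Do not shift or tip over the pen cup, jar, spray bottle or tape roll.

Things in the scene. Friction and masses are not known exactly. Their poses are not given: they have to be found in the camera images.
- box: Fixed open plywood box 178 long (x) x 112 wide (y), axes level, origin under its centre. The lid lies on its side walls, underside 64 above the bench, between guide cheeks 95 apart (tops 76 high), and leaves towards box -x. After 55 to 60 of slide it is out from under the groove roofs and can be lifted away. The rear (+x) end is walled as high as the roofs.
- exit_lip (a point): Top middle of the cross lip at the box's -x end (box x -86, 6 thick): 4.5 higher than the lid's underside, 68.5 above the bench, so the lid must be raised over it (about 8 is good) before it slides to -x.
- groove_roof (a point): Middle between the front ends of the two groove roofs, at their underside, 81 above the bench (roof tops 87). They cover the lid's side edges only from here, box x +29, back to +89. Beneath them the 6 thick lid can rise 11.
- lid: Loose plywood lid, 0.1 to 0.16 kg: plate 160 long (x) x 90 wide x 6 thick, origin at the centre of its underside, z up. A dark wooden grip bar stands near its -x end: 50 long (x -73 to -23) x 16 wide (y) x 28 high, top 34 above the underside. The +x end is bare. At the start it lies closed in the box, axes along the box's.
- press: Small grey fixed stamping press, origin on the bench under the centre of its bed, open front to its -x. Base 126 wide, x -90 to +160. A head 90 wide overhangs the bed from x -35 back, underside 170 above the bench, top 290; column behind, x +100 to +150. An upright tool on the lid's grip bar would strike the head: lean it back 25 to 40 degrees towards -x.
- bed (a point): Centre of the press's flat aluminium bed surface, 40 above the bench, axes as the press. Bed 180 long (x) x 124. Side rails 6 high, 108 apart inside, x -66 to +84; back stop 12 high, face at x +84. The lid belongs here, its x along bed x, grip bar to -x, its origin at bed x 0 to +4, y 0.
- stamp: Black rubber stamp block under the press head, 56 x 56 x 18, origin at the centre of its underside, over bed x +35, y 0. With the pedal up it is 90 above the bed; the pedal drives it down 88. It is sprung (yields up to 10) and bears on a 6 thick lid with 1 to 2 N.
- pedal_unit: Fixed guarded foot pedal, open front to its -x. Dark base plate 120 wide, x -85 to +95, origin on the bench. Guard arch: cheeks at y +-51 to +-58, x -70 to +30 (ahead of x -30 only above 102), and a roof over them, x -72 to +30. An upright gripper's body would strike the roof: come in from the front, leaning back 35 to 40 degrees towards -x.
- guard_edge (a point): Middle of the front edge of the pedal guard (steel bar of a clear roof): unit x -72, the bar spans 156 to 166 above the bench.
- pedal_pad (a point): Where to press: on the top face of the rubber-covered steel treadle, on its centre line, 10 in from its free front edge (plate 150 long, 80 wide); moves with it. The treadle is hinged across (y) at unit x +70, 35 above the bench, sloping up 0.28 rad to the front. At rest this point is at unit x -63, 79 high; it sinks 34 to the stop.
- pedal (a joint): Pedal angle in rad: 0 up at rest, 0.25 down on its stop; a spring brings it back. Pressing at the pad takes about 5 N to start and about 10 N at the stop.
- pen_cup: Dark steel cup with pens, 60 across, 72 high (pens to 90), upright, origin at the underside. Leave alone.
- jar: Jar, 60 across, 75 high, upright, origin at the underside. Leave alone.
- spray: Bottle, 52 across, 160 high, upright, origin at the underside. Leave alone.
- tape: Cardboard roll core, 58 across, 48 high, standing on its end, origin at the underside. Leave alone.
There are look-alikes about, which are no part of the job. Leave any pink or red look-alike of the box alone. There is more than one size of the lid; the job needs the larger.

How it is judged:
By the outcome, as a careful person would: the job done as asked, in the order asked, and still so for the second after the job is handed in, with the robot touching nothing.
It also fails if it takes over 72 s, if anything falls off the work surface, if the arm or the gripper's body presses on something with over 40 N, if the wrist force passes 120 N, or if a joint passes its speed limit or range.

## Working session

There is one attempt and no reset: what is moved stays moved. The work goes in short steps, Python scripts to look and compute and a shell command to move; the robot and the scene stay as the last step left them, time stands still between calls to the robot, and variables do not carry over. Pictures are saved under pics/ and viewed, about 8 in all and at most 12, crops included, and the job is handed in when it is done.

```bash
ls; mkdir -p pics; python3 - <<'E'
from rig import ctrl
import cv2,numpy as np
print(ctrl.state())
ims=[]
for c in("scene","side"):
    im=ctrl.read_camera(c); cv2.imwrite(f"pics/{c}0.png",im[...,::-1]); 
    for q in("box","lid","press","stamp","pedal_unit","pen_cup","jar","spray","tape"):
        r=ctrl.trace(c,q)
        print(c,q,[(round(d["conf"],2),[int(v) for v in d["extent"]]) for d in r[:4]])
    i=ctrl.camera_info(c); print(np.round(i["intrinsics"],1).tolist(),i["D"],np.round(i["world_from_camera"],3).tolist())
E
```

```text
pics
{'clock': 0.0, 'qpos': array([-7.80360533e+01,  2.42827638e+01,  9.34304011e+01,  1.67483276e-03,
        6.23732690e+01, -1.08704053e+00]), 'joint_velocities': array([-0.09472268,  0.16832106,  0.01596349, -0.00981481, -0.02561881,
        0.01963734]), 'joint_torque': array([ 3.60288032e-03, -5.44614494e+01, -2.73669577e+01,  6.45785825e-02,
        2.26737431e-02, -1.39725112e-04]), 'ee_pos': array([ 141.07685035, -608.33176087,  238.92692807]), 'tool_rot': array([-1.79913610e+02, -3.12220330e-03,  1.30502071e+01]), 'ft_force': array([-0.44875675,  0.5223807 ,  0.55892863]), 'wrist_torque': array([ 0.01115465, -0.04227483,  0.03355945]), 'opening': 0.9986149254939044}
scene box [(0.77, [391, 258, 475, 331]), (0.73, [323, 197, 390, 263]), (0.62, [342, 140, 412, 196])]
scene lid [(0.82, [325, 201, 382, 244]), (0.63, [398, 205, 430, 234])]
scene press [(0.68, [344, 265, 370, 305]), (0.66, [85, 197, 189, 318])]
scene stamp []
scene pedal_unit [(0.59, [249, 237, 283, 276]), (0.57, [219, 199, 293, 294]), (0.37, [318, 197, 390, 265])]
scene pen_cup [(0.58, [171, 200, 195, 228])]
sce
[... 495 characters left out ...]
22, 352]), (0.68, [212, 240, 270, 263])]
side press [(0.98, [291, 94, 359, 178])]
side stamp [(0.5, [315, 135, 333, 138]), (0.3, [206, 236, 276, 289]), (0.23, [349, 174, 368, 199])]
side pedal_unit [(0.94, [248, 158, 310, 226])]
side pen_cup [(0.95, [349, 174, 368, 202])]
side jar [(0.89, [304, 220, 323, 252])]
side spray [(0.77, [185, 198, 205, 244])]
side tape [(0.63, [254, 167, 269, 189]), (0.44, [289, 89, 360, 175]), (0.3, [318, 135, 333, 142])]
[[495.3, 0.0, 291.2], [0.0, 495.3, 198.9], [0.0, 0.0, 1.0]] [-0.00844835  0.          0.          0.          0.        ] [[-0.827, 0.314, -0.466, -193.885], [-0.562, -0.479, 0.674, 1016.065], [-0.012, 0.82, 0.573, 968.568], [0.0, 0.0, 0.0, 1.0]]
```

```bash
python3 - <<'E'
import cv2
a=cv2.imread("pics/scene0.png");b=cv2.imread("pics/side0.png")
cv2.imwrite("pics/sc1.png",cv2.resize(a[130:340,70:490],(800,400),interpolation=cv2.INTER_CUBIC))
cv2.imwrite("pics/sd1.png",cv2.resize(b[80:380,90:390],(600,600),interpolation=cv2.INTER_CUBIC))
E
```

```text
(no output)
```

View pics/sc1.png

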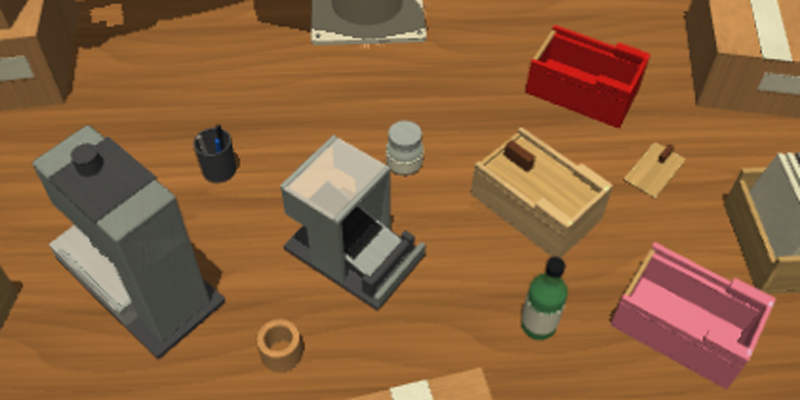

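View pics/sd1.png

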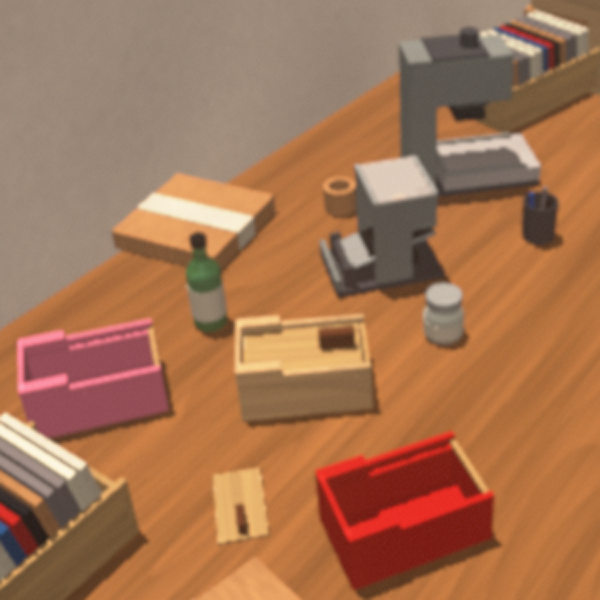

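The scene view (2x crop) has the robot at the top. The press is at about (130,240), with its column at the lower right, and the pedal unit is at (350,225). The plywood box with the closed lid is at (540,190), with the dark grip bar at (520,155). The small look-alike lid is at (655,168), and the pink and red boxes are at (690,315) and (590,75). The side view agrees.

The plywood box with the larger lid fits the description. The moves only offer travel and a turn about z, so I'll check the move tool's usage before measuring.

```bash
cat > fit.py <<'E'
import cv2,numpy as np
from scipy.optimize import minimize
def cam(i):
    T=np.array(i["world_from_camera"]);F=np.diag([1,-1,-1,1.]);M=F@np.linalg.inv(T)
    return M[:3,:3],M[:3,3],np.array(i["intrinsics"],float),np.array(i["D"],float)
def proj(c,P):
    R,t,K,D=c
    return cv2.projectPoints(np.asarray(P,float).reshape(-1,1,3),cv2.Rodrigues(R)[0],t,K,D)[0].reshape(-1,2)
def bx(x0,x1,y0,y1,z0,z1):
    return np.array([[x,y,z] for x in(x0,x1) for y in(y0,y1) for z in(z0,z1)],float)
W=lambda P,p:np.c_[P[:,:2]@np.array([[np.cos(p[2]),np.sin(p[2])],[-np.sin(p[2]),np.cos(p[2])]])+p[:2],P[:,2]]
MODELS=dict(
 box=[bx(-89,89,-56,56,0,64),bx(-89,29,-56,-47.5,0,76),bx(-89,29,47.5,56,0,76),bx(29,89,-56,-46,0,87),bx(29,89,46,56,0,87),bx(83,89,-56,56,0,87)],
 press=[bx(-90,160,-63,63,0,36),bx(-90,90,-62,62,30,40),bx(-35,150,-45,45,170,290),bx(100,150,-45,45,0,290)],
 pedal_unit=[bx(-85,95,-60,60,0,12),bx(-30,30,51,58,0,160),bx(-30,30,-58,-51,0,160),bx(-70,30,51,58,102,160),bx(-70,30,-58,-51,102,160),bx(-72,30,-58,58,156,166)],
 lid=[bx(-80,80,-45,45,0,6),bx(-73,-23,-8,8,0,34)])
S=4
def sil(c,parts,p,z=0):
    m=np.zeros((420*S,560*S),np.uint8)
    for P in parts:
        q=proj(c,W(P,p)+[0,0,z]); h=cv2.convexHull(((q+.5)*S).astype(np.float32)).astype(np.int32)
        cv2.fillConvexPoly(m,h,1)
    return cv2.resize(m.astype(np.float32),(560,420),interpolation=cv2.INTER_AREA)
def fit(name,views,p0,z=0):
    def cost(v):
        p=[v[0]*10,v[1]*10,v[2]/10]; s=0
        for c,m in views:
            r=sil(c,MODELS[name],p,z); s+=1-np.minimum(r,m).sum()/np.maximum(r,m).sum()
        return s/len(views)
    best=None
    for dy in(-.25,0,.25):
        r=minimize(cost,[p0[0]/10,p0[1]/10,(p0[2]+dy)*10],method="Nelder-Mead",options=dict(initial_simplex=None,xatol=.01,fatol=1e-5,maxiter=300))
        if best is None or r.fun<best.fun: best=r
    v=best.x; return np.array([v[0]*10,v[1]*10,v[2]/10]),best.fun
def ground(c,uv,z):
    R,t,K,D=c; u=cv2.undistortPoints(np.array([[uv]],float),K,D)[0,0]
    d=R.T@np.array([u[0],u[1],1]);o=-R.T@t; return o+d*(z-o[2])/d[2]
E
python3 - <<'E'
from rig import ctrl
from fit import *
C={c:cam(ctrl.camera_info(c)) for c in("scene","side")}
seed=dict(box=((350,228),.7),press=((120,265),.7),pedal_unit=((256,245),.7))
for c in C: ctrl.read_camera(c)
ext={("scene","box"):(323,197),("side","box"):(208,237),("scene","press"):(85,197),("side","press"):(291,94),("scene","pedal_unit"):(219,199),("side","pedal_unit"):(248,158)}
for n,(uv,yaw) in seed.items():
    V=[];per=[]
    for c in C:
        for d in ctrl.trace(c,n):
            if abs(d["extent"][0]-ext[c,n][0])+abs(d["extent"][1]-ext[c,n][1])<8:
                m=np.array(d["pixels"],np.float32); V.append((C[c],m)); break
        else: print("miss",n,c)
    g=ground(C["scene"],uv,40)
    np.savez(f"m_{n}.npz",*[v[1] for v in V])
    p,f=fit(n,V,[g[0],g[1],yaw]); print(n,"both",np.round(p[:2],1),round(np.degrees(p[2]),2),round(f,3))
    for v in V:
        q,f=fit(n,[v],p); print("   single",np.round(q[:2],1),round(np.degrees(q[2]),2),round(f,3))
E
```

```text
box both [505.3 251. ] 40.92 0.381
   single [506.2 251.6] 39.94 0.386
   single [505.1 250.4] 41.47 0.371
press both [ 589.3 -384.2] 45.76 0.156
   single [ 591.9 -381.3] 44.54 0.095
   single [ 591.1 -389.6] 46.62 0.204
pedal_unit both [574.7 -42.6] 49.86 0.072
   single [574.8 -40.5] 51.8 0.058
   single [576.6 -45.3] 49.39 0.062
```

The moves only offer travel plus a turn about the tool's z, so the tool stays upright. I can do the lid that way by gripping it, laying it short and pushing it home. I'll look into leaning the tool before the pedal. Next I go over the box.

```bash
python3 -m handwheel '[{"travel":[200,-220,-61],"turn":0},{"travel":[200,-220,-61],"turn":0},{"travel":[200,-220,-61],"turn":0},{"travel":[200,-220,-61],"turn":0},{"travel":[387,-432,-61],"turn":-10},{"travel":[387,-432,-61],"turn":-10},{"travel":[387,-432,-61],"turn":-10},{"travel":[387,-432,-61],"turn":-20},{"travel":[387,-432,-61],"turn":-20},{"travel":[472,-710,-61],"turn":-28},{"travel":[472,-710,-61],"turn":-28},{"travel":[472,-710,-61],"turn":-28},{"travel":[472,-710,-61],"turn":-28},{"travel":[472,-710,-61],"turn":-28},{"travel":[472,-710,-61],"turn":-28},{"travel":[472,-710,-61],"turn":-28}]' 80
python3 - <<'E'
from rig import ctrl
from fit import *
s=ctrl.state();print(s["clock"],s["ee_pos"],s["tool_rot"],s["qpos"],s["ft_force"])
i=ctrl.camera_info("wrist");c=cam(i);im=ctrl.read_camera("wrist");cv2.imwrite("pics/w1.png",im[...,::-1])
print(np.round(i["world_from_camera"],3).tolist(),i["D"],i["intrinsics"])
L=ctrl.trace("wrist","lid");B=ctrl.trace("wrist","box")
print([(d["conf"],d["extent"]) for d in L],[(d["conf"],d["extent"]) for d in B])
if L:
    m=np.array(L[0]["pixels"],np.float32);np.save("wl.npy",m)
    p,f=fit("lid",[(c,m)],[505,251,.714],64);print("lid",p,np.degrees(p[2]),f)
    if B:
        m=np.maximum(m,np.array(B[0]["pixels"],np.float32));p,f=fit("box",[(c,m)],[505,251,.714]);print("box",p,np.degrees(p[2]),f)
        o=im.copy()
        for P in MODELS["box"]:
            h=cv2.convexHull(proj(c,W(P,p)).astype(np.float32)).astype(int);cv2.polylines(o,[h],1,(255,0,0))
        cv2.imwrite("pics/w1o.png",o[...,::-1])
E
```

```text
clock: 3.4
ee_pos: [440.2, 189.2, 300.5]
tool_rot: [180.0, 0.1, 41.1]
ft_force: [-0.4, 0.2, 0.4]
opening: 0.912
3.4 [440.23586093 189.15527889 300.46994543] [1.79995392e+02 5.09757574e-02 4.11117486e+01] [ 2.18414707e+01  7.56270464e+00  1.07764978e+02 -2.34162272e-02
  6.47189180e+01  7.07397288e+01] [-0.42354902  0.1538988   0.41464323]
[[0.657, 0.719, 0.226, 503.739], [-0.753, 0.627, 0.197, 243.806], [-0.0, -0.3, 0.954, 444.41], [0.0, 0.0, 0.0, 1.0]] [0.02419589 0.         0.         0.         0.        ] [[346.06419526   0.         278.63144552]
 [  0.         346.06419526 212.22677044]
 [  0.           0.           1.        ]]
[(0.96, [41.9, 2.3, 148.1, 44.1]), (0.78, [228.7, 3.1, 319.8, 174.9]), (0.7, [209.1, 0.0, 332.6, 181.4])] [(0.63, [0.4, 99.7, 140.3, 279.0]), (0.56, [210.0, 0.0, 333.6, 177.8])]
lid [5.05e+02 2.51e+02 4.64e-01] 26.585241694070195 1.0
box [5.05e+02 2.51e+02 4.64e-01] 26.585241694070195 1.0
```

```bash
python3 - <<'E'
from rig import ctrl
from fit import *
i=ctrl.camera_info("wrist");c=cam(i);im=ctrl.read_camera("wrist")
L=ctrl.trace("wrist","lid");B=ctrl.trace("wrist","box")
f1=lambda D:max((d for d in D if d["extent"][0]>190 and d["extent"][2]<350),key=lambda d:d["conf"])
ml=np.array(f1(L)["pixels"],np.float32);p,f=fit("lid",[(c,ml)],[505,251,.714],64);print("lid",p,np.degrees(p[2]),f)
mb=np.maximum(ml,np.array(f1(B)["pixels"],np.float32));b,f=fit("box",[(c,mb)],[505,251,.714]);print("box",b,np.degrees(b[2]),f)
o=cv2.resize(im,None,fx=2,fy=2,interpolation=cv2.INTER_CUBIC)
for P,pp,z,col in[(P,b,0,(255,0,0)) for P in MODELS["box"]]+[(P,p,64,(0,0,255)) for P in MODELS["lid"]]:
    h=cv2.convexHull((2*proj(c,W(P,pp)+[0,0,z])).astype(np.float32)).astype(int);cv2.polylines(o,[h],1,col)
cv2.imwrite("pics/w1o.png",o[:520,250:850,::-1])
E
```

```text
lid [506.22548083 253.32163519   0.72376846] 41.46887820055194 0.06248974800109863
box [505.70905936 252.66622403   0.7219596 ] 41.36523805124676 0.017914772033691406
```

View pics/w1o.png

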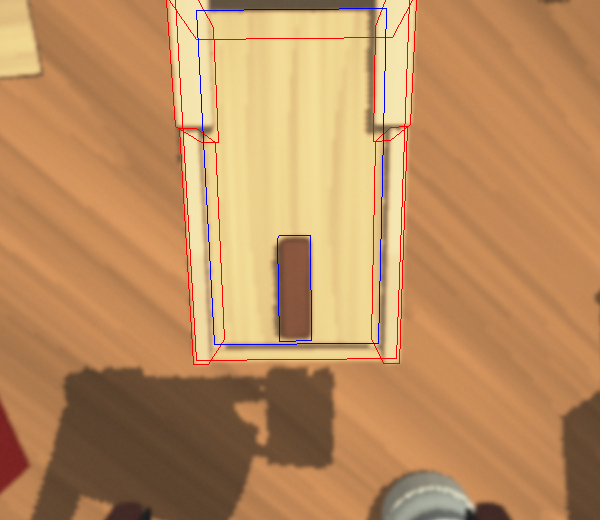

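The crop confirms the choice: this is the plywood box with the larger lid, and the bar is at crop (295,290). The model overlay matches to within a pixel or two. Next I grip the bar, with the jaws half open so they stay inside the cheeks.

```bash
python3 -m handwheel '[{"travel":[44,-5,0],"turn":0},{"travel":[44,-5,60],"turn":0},{"travel":[44,-5,120],"turn":0},{"travel":[44,-5,170],"turn":0},{"travel":[44,-5,195],"turn":0},{"travel":[44,-5,209],"turn":0},{"travel":[44,-5,209],"turn":0},{"travel":[44,-5,209],"turn":0}]' 45 35
python3 -m handwheel '[{"travel":[0,0,0],"turn":0},{"travel":[0,0,0],"turn":0},{"travel":[0,0,0],"turn":0},{"travel":[0,0,0],"turn":0},{"travel":[0,0,0],"turn":0}]' 5 35
```

```text
clock: 4.7
ee_pos: [471.6, 221.1, 92.9]
tool_rot: [180.0, -0.1, 40.9]
ft_force: [0.8, -0.4, -0.7]
opening: 0.515
clock: 5.32
ee_pos: [471.7, 221.3, 93.3]
tool_rot: [180.0, -0.1, 40.9]
ft_force: [-0.9, -0.4, 6.2]
opening: 0.179
```

```bash
python3 -m handwheel '[{"travel":[0,0,-4],"turn":0},{"travel":[0,0,-8],"turn":0},{"travel":[0,0,-8],"turn":0},{"travel":[0,0,-8],"turn":0}]'
python3 - <<'E'
from rig import ctrl
from fit import *
c=cam(ctrl.camera_info("wrist"));im=ctrl.read_camera("wrist");cv2.imwrite("pics/w2.png",im[...,::-1])
E
```

```text
clock: 5.82
ee_pos: [471.6, 221.2, 101.2]
tool_rot: [180.0, -0.1, 40.9]
ft_force: [0.2, 0.9, -1.0]
opening: 0.182
```

View pics/w2.png

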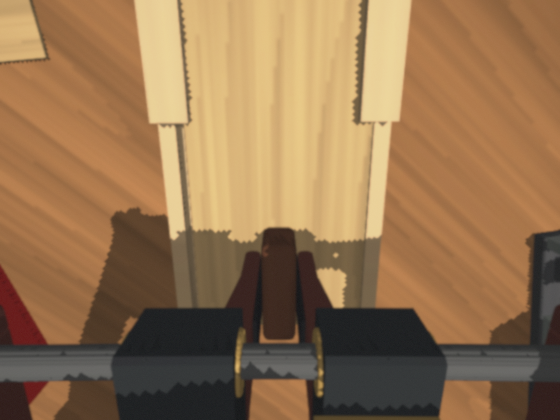

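The bar at (280,285) is held between the fingers, and the lid has lifted with its weight showing in the force. Next I slide it out and raise it.

```bash
python3 -m handwheel '[{"travel":[-12,0,0],"turn":0},{"travel":[-24,0,0],"turn":0},{"travel":[-36,0.3,0],"turn":0},{"travel":[-48,0.4,0],"turn":0},{"travel":[-60,0.5,0],"turn":0},{"travel":[-70,0.5,0],"turn":0},{"travel":[-70,0.5,0],"turn":0},{"travel":[-70,0.5,0],"turn":0}]'
python3 -m handwheel '[{"travel":[0,0,-40],"turn":0},{"travel":[0,0,-100],"turn":0},{"travel":[0,0,-150],"turn":0},{"travel":[0,0,-150],"turn":0},{"travel":[0,0,-150],"turn":0}]'
python3 - <<'E'
from rig import ctrl
from fit import *
i=ctrl.camera_info("wrist");c=cam(i);im=ctrl.read_camera("wrist");s=ctrl.state()
z=s["ee_pos"][2]-93+64;a=np.radians(s["tool_rot"][2]);e=s["ee_pos"]
for d in ctrl.trace("wrist","lid")[:2]:
    p,f=fit("lid",[(c,np.array(d["pixels"],np.float32))],[e[0]+48*np.cos(a),e[1]+48*np.sin(a),a],z);D=p[:2]-e[:2]
    print(d["conf"],"lid in tool x,y",D@[np.cos(a),np.sin(a)],D@[np.sin(a),-np.cos(a)],"yaw",np.degrees(p[2]),f)
# better press/pedal, side objects
for q in("jar","pen_cup","spray","tape"):
    for cn,n in(("scene",0),):
        cc=cam(ctrl.camera_info(cn))
        if q=="jar":ctrl.read_camera(cn)
        for d in ctrl.trace(cn,q)[:1]:
            x=d["extent"];print(q,ground(cc,((x[0]+x[2])/2,(x[1]+x[3])/2),dict(jar=38,pen_cup=40,spray=80,tape=24)[q]))
for n in("press","pedal_unit"):
    V=[]
    Z=np.load(f"m_{n}.npz");V=list(zip([cam(ctrl.camera_info("scene")),cam(ctrl.camera_info("side"))],[Z["arr_0"],Z["arr_1"]]))
    print(n,[[round(float(m[:, :].sum())) for _,m in V]])
E
```

```text
clock: 6.88
ee_pos: [419.5, 175.2, 101.2]
tool_rot: [179.9, -0.2, 40.9]
ft_force: [0.7, 0.6, -0.8]
opening: 0.181
clock: 7.5
ee_pos: [418.8, 174.9, 250.6]
tool_rot: [180.0, -0.1, 40.9]
ft_force: [-0.8, 0.6, -0.9]
opening: 0.181
0.97 lid in tool x,y 47.999999999999964 -2.6771484122537845e-14 yaw 26.604800332874966 1.0
0.64 lid in tool x,y 57.9781659918408 0.5119804633293108 yaw 41.00562925495145 0.06651347875595093
pen_cup [ 412.02281418 -250.62699565   40.        ]
spray [721.82399101 221.19690748  80.        ]
tape [ 748.26950794 -134.44310264   24.        ]
press [[6559, 3977]]
pedal_unit [[3937, 2904]]
```

The lid is out and held at z 250. Before moving to the press I refine its pose, since the masks disagree by about 5 mm. I'll overlay the model on both fixed views.

```bash
cat > ov.py <<'E'
from fit import *
import sys
def crop(im,c,parts,p,box,k):
    x0,y0,x1,y1=box;o=cv2.resize(im[y0:y1,x0:x1],None,fx=k,fy=k,interpolation=cv2.INTER_CUBIC)
    for P,col in parts:
        q=(proj(c,W(P,p))+.5-[x0,y0])*k
        for a in range(8):
            for b in range(a):
                if (P[a]!=P[b]).sum()==1: cv2.line(o,*[tuple(int(round(v)) for v in q[j]) for j in(a,b)],col,1)
    return o
E
python3 - <<'E'
from rig import ctrl
from ov import *
C={c:cam(ctrl.camera_info(c)) for c in("scene","side")}
a=cv2.imread("pics/scene0.png");b=cv2.imread("pics/side0.png")
m=MODELS["press"];Z=np.load("m_press.npz")
V=[(C["scene"],Z["arr_0"]),(C["side"],Z["arr_1"])]
p=np.array([590,-384,np.radians(45.5)])
R=[bx(-90,90,-62,62,40,40.01),bx(-66,84,-54,54,46,46.01)]
parts=[(m[0],(0,0,255)),(m[2],(0,255,0)),(m[3],(255,0,0)),(R[0],(255,255,0)),(R[1],(255,0,255))]
A=crop(a,C["scene"],parts,p,(75,185,200,325),4);B=crop(b,C["side"],parts,p,(280,80,375,185),4)
h=max(A.shape[0],B.shape[0]);o=np.zeros((h,A.shape[1]+B.shape[1],3),np.uint8);o[:A.shape[0],:A.shape[1]]=A;o[:B.shape[0],A.shape[1]:]=B
cv2.imwrite("pics/ovp.png",o[:, :]);print(o.shape)
o=np.zeros_like(o)
E
```

```text
(560, 880, 3)
```

```bash
python3 -c "
import cv2;o=cv2.imread('pics/ovp.png');o=cv2.resize(o,(800,int(o.shape[0]*800/o.shape[1])),interpolation=cv2.INTER_AREA);cv2.imwrite('pics/ovp1.png',o)"
```

```text
(no output)
```

View pics/ovp1.png

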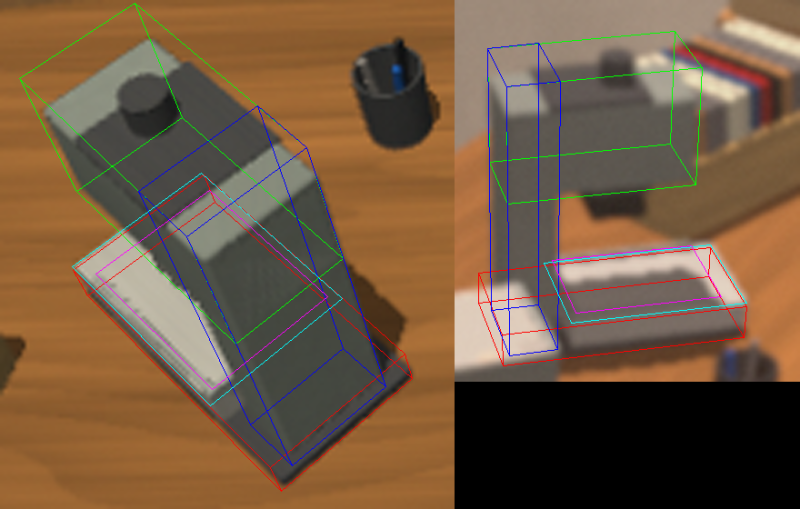

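The base and bed outlines agree. The head is lower than my model (the 290 is the knob's top), which skewed the fit. I refit with a free head height and leave out the area hidden behind the pedal unit.

```bash
python3 - <<'E'
from rig import ctrl
from fit import *
C={c:cam(ctrl.camera_info(c)) for c in("scene","side")}
Z=np.load("m_press.npz");Q=np.load("m_pedal_unit.npz")
V=[]
for c,k in(("scene","arr_0"),("side","arr_1")):
    occ=cv2.dilate(Q[k],np.ones((5,5)));
    if c=="side": occ[145:,:312]=1
    V.append((C[c],Z[k],1-np.minimum(occ,1)))
def run(V,z0):
    def cost(v):
        h=v[3]*10;s=0
        M=[bx(-90,160,-63,63,0,36),bx(-90,90,-62,62,30,40),bx(-66,90,54,60,40,46),bx(-66,90,-60,-54,40,46),bx(-35,150,-45,45,170,h),bx(100,150,-45,45,0,h),bx(v[4]*10-18,v[4]*10+18,-18,18,h,290)]
        for c,m,w in V:
            r=sil(c,M,[v[0]*10,v[1]*10,v[2]/10]);s+=1-(np.minimum(r,m)*w).sum()/(np.maximum(r,m)*w).sum()
        return s/len(V)
    v=z0
    for _ in range(2):
        r=minimize(cost,v,method="Nelder-Mead",options=dict(initial_simplex=np.array([v]+[np.array(v)+d for d in np.diag([.8,.8,.3,1,2])]),xatol=.01,fatol=1e-5,maxiter=500));v=r.x
    return [round(x,1) for x in(v[0]*10,v[1]*10,np.degrees(v[2]/10),v[3]*10,v[4]*10)],round(r.fun,4)
z=[59,-38.4,7.9,26.5,3]
print(run(V,z),run(V[:1],z),run(V[1:],z))
E
```

```text
([np.float64(588.7), np.float64(-383.4), np.float64(45.3), np.float64(262.5), np.float64(32.9)], np.float64(0.0584)) ([np.float64(589.2), np.float64(-382.5), np.float64(45.4), np.float64(258.7), np.float64(51.9)], np.float64(0.0299)) ([np.float64(590.6), np.float64(-388.1), np.float64(46.4), np.float64(263.6), np.float64(36.1)], np.float64(0.0721))
```

```bash
python3 -m handwheel '[{"travel":[-40,35,0],"turn":0},{"travel":[-449,398,0],"turn":0},{"travel":[-449,398,0],"turn":0},{"travel":[-449,398,0],"turn":0},{"travel":[-449,398,0],"turn":0},{"travel":[-449,398,0],"turn":0},{"travel":[-449,398,0],"turn":0},{"travel":[-449,398,0],"turn":0},{"travel":[-449,398,0],"turn":0},{"travel":[-449,398,0],"turn":0},{"travel":[-449,398,0],"turn":0},{"travel":[-449,398,0],"turn":0},{"travel":[-436,549,0],"turn":-4.5},{"travel":[-436,549,0],"turn":-4.5},{"travel":[-436,549,0],"turn":-4.5},{"travel":[-436,549,0],"turn":-4.5},{"travel":[-436,549,0],"turn":-4.5}]'
python3 - <<'E'
from rig import ctrl
import cv2
im=ctrl.read_camera("wrist");cv2.imwrite("pics/w3.png",im[...,::-1])
b=ctrl.read_camera("side");a=ctrl.read_camera("scene")
import numpy as np
o=np.zeros((420,800,3),np.uint8);o[:,:400]=cv2.resize(im,(400,300))[:,:,::-1].repeat(1,0)[:420] if 0 else 0
o[:300,:400]=cv2.resize(im,(400,300))[...,::-1];o[:,400:]=cv2.resize(b[60:270,200:400],(400,420))[...,::-1]
cv2.imwrite("pics/c3.png",o)
E
```

```text
clock: 9.98
ee_pos: [448.5, -523.7, 249.5]
tool_rot: [-179.9, -0.1, 45.5]
ft_force: [0.3, 0.4, -0.8]
opening: 0.179
```

View pics/c3.png

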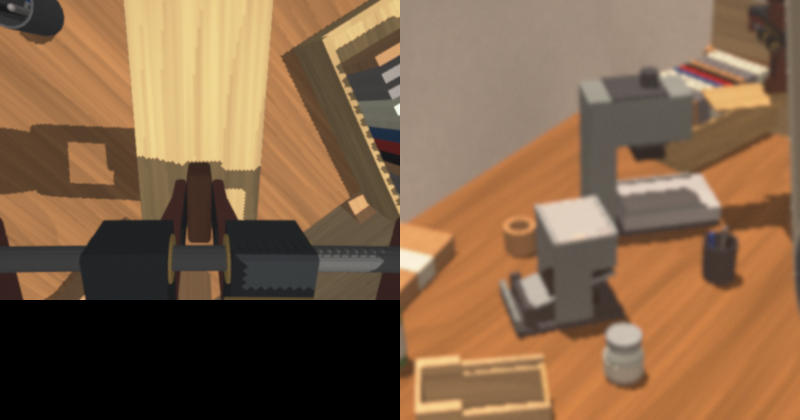

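The lid is held level and square to the tool at bed x -200. Next I lower it, go forward over the bed short of the head, then set it down.

```bash
python3 -m handwheel '[{"travel":[0,1.6,55],"turn":0},{"travel":[0,1.6,110],"turn":0},{"travel":[0,1.6,160],"turn":0},{"travel":[20,1.6,160],"turn":0},{"travel":[50,1.6,160],"turn":0},{"travel":[80,1.6,160],"turn":0},{"travel":[96,1.6,160],"turn":0},{"travel":[96,1.6,165],"turn":0},{"travel":[96,1.6,172],"turn":0},{"travel":[96,1.6,176],"turn":0},{"travel":[96,1.6,178],"turn":0},{"travel":[96,1.6,179],"turn":0},{"travel":[96,1.6,179],"turn":0}]'
python3 - <<'E'
from rig import ctrl
import cv2,numpy as np
im=ctrl.read_camera("wrist");b=ctrl.read_camera("side")
o=np.zeros((420,800,3),np.uint8)
o[:300,:400]=cv2.resize(im,(400,300))[...,::-1];o[:,400:]=cv2.resize(b[80:185,280:380],(400,420),interpolation=cv2.INTER_CUBIC)[...,::-1]
cv2.imwrite("pics/c4.png",o)
E
```

```text
clock: 11.75
ee_pos: [516.8, -457.2, 71.3]
tool_rot: [-180.0, -0.1, 45.4]
ft_force: [-0.0, 0.4, -0.7]
opening: 0.18
```

View pics/c4.png

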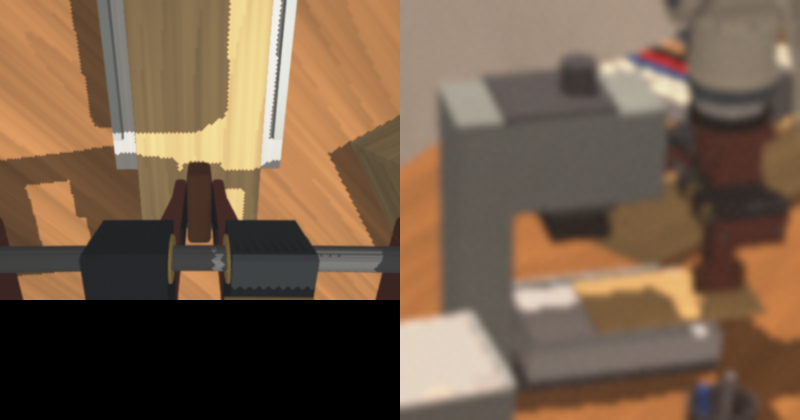

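The lid is between the rails with nearly equal gaps, at wrist-crop px 115–135 and 258–280. The bed's front edge puts the TCP at bed x ≈ -105. Next I lower the last bit, release and back off.

```bash
python3 -m handwheel '[{"travel":[0,0,1],"turn":0},{"travel":[0,0,2],"turn":0},{"travel":[0,0,2.5],"turn":0},{"travel":[0,0,2.5],"turn":0}]'
python3 -m handwheel '[{"travel":[0,0,0],"turn":0},{"travel":[0,0,0],"turn":0},{"travel":[0,0,0],"turn":0},{"travel":[0,0,0],"turn":0},{"travel":[0,0,-20],"turn":0},{"travel":[0,0,-45],"turn":0},{"travel":[-30,0,-45],"turn":0},{"travel":[-60,0,-45],"turn":0},{"travel":[-60,0,-45],"turn":0}]' 45
```

```text
clock: 12.35
ee_pos: [517.1, -457.2, 69.3]
tool_rot: [180.0, -0.1, 45.4]
ft_force: [-1.9, 1.1, 3.7]
opening: 0.18
clock: 13.48
ee_pos: [474.0, -501.7, 115.9]
tool_rot: [179.9, -0.1, 45.3]
ft_force: [0.9, -0.1, -0.6]
opening: 0.511
```

```bash
python3 -m handwheel '[{"travel":[0,0,30],"turn":0},{"travel":[0,0,50],"turn":0},{"travel":[0,0,56],"turn":0},{"travel":[0,0,56],"turn":0},{"travel":[0,0,56],"turn":0}]'
python3 -m handwheel '[{"travel":[8,0,0],"turn":0},{"travel":[16,0,0],"turn":0},{"travel":[22,0,0],"turn":0},{"travel":[28,0,0],"turn":0},{"travel":[34,0,0],"turn":0},{"travel":[40,0,0],"turn":0},{"travel":[46,0,0],"turn":0},{"travel":[52,0,0],"turn":0},{"travel":[58,0,0],"turn":0},{"travel":[64,0,0],"turn":0},{"travel":[67,0,0],"turn":0},{"travel":[67,0,0],"turn":0}]'
python3 - <<'E'
from rig import ctrl
import cv2,numpy as np
im=ctrl.read_camera("wrist");b=ctrl.read_camera("side")
o=np.zeros((420,800,3),np.uint8)
o[:300,:400]=cv2.resize(im,(400,300))[...,::-1];o[:,400:]=cv2.resize(b[80:185,280:380],(400,420),interpolation=cv2.INTER_CUBIC)[...,::-1]
cv2.imwrite("pics/c5.png",o);cv2.imwrite("pics/w5.png",im[...,::-1])
E
```

```text
clock: 14.1
ee_pos: [474.8, -502.0, 60.7]
tool_rot: [179.8, -0.1, 45.3]
ft_force: [-0.6, 1.0, -0.8]
opening: 0.51
clock: 15.6
ee_pos: [522.1, -453.9, 60.6]
tool_rot: [179.8, -0.1, 45.3]
ft_force: [0.1, 0.0, 0.2]
opening: 0.513
```

View pics/c5.png

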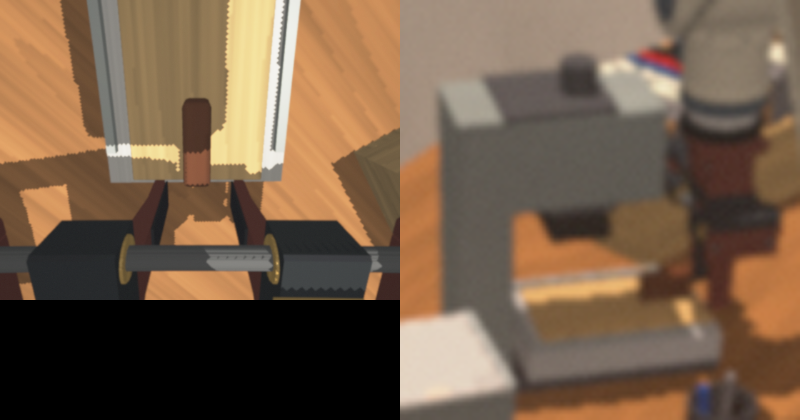

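The lid is on the bed between the rails. Its front edge is at about bed x -87, so it needs about 10 more. I push on slowly until it reaches the stop.

```bash
python3 -m handwheel '[{"travel":[2,0,0],"turn":0},{"travel":[4,0,0],"turn":0},{"travel":[6,0,0],"turn":0},{"travel":[7,0,0],"turn":0},{"travel":[7,0,0],"turn":0}]'
python3 -m handwheel '[{"travel":[1,0,0],"turn":0},{"travel":[2,0,0],"turn":0},{"travel":[2,0,0],"turn":0}]'
python3 -m handwheel '[{"travel":[1,0,0],"turn":0},{"travel":[1,0,0],"turn":0}]'
```

```text
clock: 16.32
ee_pos: [526.9, -448.9, 60.5]
tool_rot: [179.8, -0.1, 45.3]
ft_force: [-0.8, -0.1, -0.0]
opening: 0.513
clock: 16.7
ee_pos: [528.4, -447.4, 60.5]
tool_rot: [179.8, -0.1, 45.3]
ft_force: [0.4, 0.1, -0.1]
opening: 0.515
clock: 16.95
ee_pos: [529.1, -446.6, 60.5]
tool_rot: [179.8, -0.1, 45.3]
ft_force: [-0.6, 0.1, -0.5]
opening: 0.512
```

```bash
python3 -m handwheel '[{"travel":[1,0,0],"turn":0},{"travel":[1,0,0],"turn":0}]'
python3 -m handwheel '[{"travel":[1,0,0],"turn":0},{"travel":[1,0,0],"turn":0}]'
python3 - <<'E'
from rig import ctrl
from fit import *
c=cam(ctrl.camera_info("wrist"));e=ctrl.state()["ee_pos"];im=ctrl.read_camera("wrist");cv2.imwrite("pics/w6.png",im[...,::-1])
cv2.imwrite("pics/w6c.png",cv2.resize(im[120:280,120:430],(775,400),interpolation=cv2.INTER_CUBIC)[...,::-1])
for d in ctrl.trace("wrist","lid")[:2]:print(d["conf"],d["extent"])
for d in ctrl.trace("wrist","bed")[:2]:print(d["conf"],d["extent"])
E
```

```text
clock: 17.2
ee_pos: [529.5, -446.6, 60.5]
tool_rot: [179.8, -0.0, 45.3]
ft_force: [-3.2, -4.0, 0.0]
opening: 0.513
clock: 17.45
ee_pos: [529.8, -446.7, 60.5]
tool_rot: [179.8, 0.0, 45.3]
ft_force: [-3.2, -4.2, -0.5]
opening: 0.515
0.66 [166.7, 35.5, 382.0, 261.7]
0.63 [0.4, 0.4, 549.7, 274.1]
0.86 [2.2, 0.0, 548.6, 275.3]
0.7 [85.3, 23.3, 432.3, 42.6]
```

View pics/w6c.png

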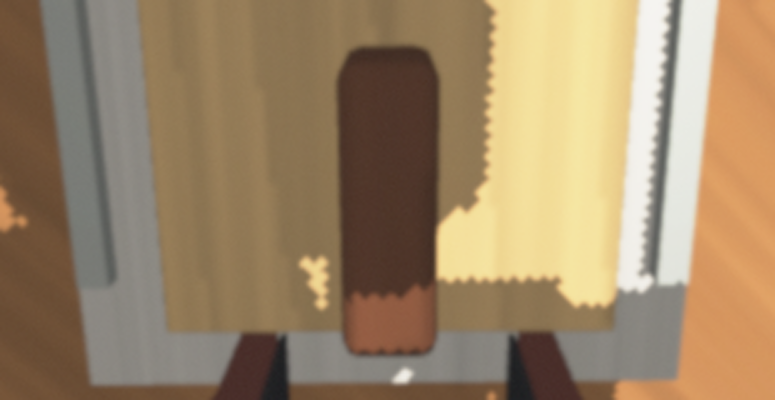

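The force rose to about 5 N, so the lid is against the back stop. It is square, with rail gaps of about 10 and 7 mm. I back off, rise, and go to azimuth 50° (the pedal's axis) at a safe height to find out whether the tool can be leaned.

```bash
python3 -m handwheel '[{"travel":[-30,0,0],"turn":0},{"travel":[-70,0,0],"turn":0},{"travel":[-75,0,-60],"turn":0},{"travel":[-75,0,-120],"turn":0},{"travel":[-75,0,-180],"turn":0},{"travel":[-75,0,-240],"turn":0},{"travel":[-75,0,-290],"turn":0},{"travel":[544,-740,-290],"turn":-4.7},{"travel":[544,-740,-290],"turn":-4.7},{"travel":[544,-740,-290],"turn":-4.7},{"travel":[544,-740,-290],"turn":-4.7},{"travel":[544,-740,-290],"turn":-4.7},{"travel":[544,-740,-290],"turn":-4.7},{"travel":[544,-740,-290],"turn":-4.7},{"travel":[544,-740,-290],"turn":-4.7},{"travel":[544,-740,-290],"turn":-4.7},{"travel":[544,-740,-290],"turn":-4.7},{"travel":[544,-740,-290],"turn":-4.7},{"travel":[544,-740,-290],"turn":-4.7},{"travel":[544,-740,-290],"turn":-4.7}]' 0
python3 -m handwheel '[{"travel":[0,0,0],"turn":0},{"travel":[0,0,0],"turn":0},{"travel":[50,0,0],"turn":0}]'
python3 -c "
from rig import ctrl
s=ctrl.state();print(s['qpos'],s['ee_pos'])"
```

```text
clock: 20.1
ee_pos: [398.6, 312.1, 348.4]
tool_rot: [179.8, -0.0, 50.1]
ft_force: [1.3, -1.0, 0.1]
opening: 0.006
clock: 20.48
ee_pos: [430.0, 348.0, 349.0]
tool_rot: [179.8, 0.1, 49.9]
ft_force: [0.3, 0.4, 0.5]
opening: 0.013
[37.84749807 11.79802411 95.99840429 -0.18876536 72.21790312 77.96890617] [429.99175898 348.0144947  348.96726864]
```

```bash
python3 -m handwheel '[{"travel":[546,-106,0],"turn":0},{"travel":[546,-106,0],"turn":0},{"travel":[546,-106,0],"turn":0},{"travel":[546,-106,0],"turn":0},{"travel":[546,-106,0],"turn":0},{"travel":[546,-106,0],"turn":0},{"travel":[546,-106,0],"turn":0},{"travel":[546,-106,0],"turn":0},{"travel":[546,-106,0],"turn":0},{"travel":[546,-106,0],"turn":0},{"travel":[546,-106,0],"turn":0}]'
python3 -c "
from rig import ctrl
s=ctrl.state();print(s['qpos'],s['ee_pos'])"
```

```text
clock: 21.85
ee_pos: [652.9, 776.2, 328.9]
tool_rot: [179.8, -2.9, 49.9]
ft_force: [-0.5, -0.7, 1.1]
opening: 0.008
[ 49.30007603  66.20463445   5.15627655  -0.14884666 105.74832435
  89.34736037] [652.90784813 776.20415831 328.86567002]
```

Reaching past the arm's limit leans the tool outward (pitch -2.9 so far), which is the direction needed. I push further beyond reach.

```bash
python3 -m handwheel '[{"travel":[800,0,0],"turn":0},{"travel":[800,0,0],"turn":0},{"travel":[800,0,0],"turn":0},{"travel":[800,0,0],"turn":0},{"travel":[800,0,0],"turn":0},{"travel":[800,0,0],"turn":0}]'
python3 -c "
from rig import ctrl
s=ctrl.state();print(s['qpos'],s['ee_pos'])"
```

```text
clock: 22.6
ee_pos: [673.3, 800.5, 267.6]
tool_rot: [179.8, -5.7, 49.9]
ft_force: [-0.3, -0.2, -0.5]
opening: 0.004
[49.31379469 69.82603125  4.99216206 -0.11656568 99.47422088 89.37235715] [673.28011188 800.49473937 267.59639681]
```

```bash
python3 -m handwheel '[{"travel":[900,0,-100],"turn":0},{"travel":[900,0,-100],"turn":0}]'
python3 -m handwheel '[{"travel":[1000,0,-600],"turn":0},{"travel":[1000,0,-600],"turn":0}]'
python3 -m handwheel '[{"travel":[1000,0,-600],"turn":0},{"travel":[1000,0,-600],"turn":0}]'
python3 -c "
from rig import ctrl
s=ctrl.state();print(s['qpos'],s['ee_pos'])"
```

```text
clock: 22.85
ee_pos: [682.7, 811.5, 268.3]
tool_rot: [179.8, -8.5, 49.9]
ft_force: [-0.4, -0.8, -0.8]
opening: 0.007
clock: 23.1
ee_pos: [682.4, 811.4, 322.9]
tool_rot: [179.8, -11.2, 49.9]
ft_force: [0.1, -0.3, 0.0]
opening: 0.005
clock: 23.35
ee_pos: [680.9, 809.8, 375.4]
tool_rot: [179.8, -14.0, 50.0]
ft_force: [-0.4, 0.5, 0.6]
opening: 0.007
[ 4.93031103e+01  6.41056307e+01  4.93588820e+00 -2.13163863e-02
  9.69463855e+01  8.93661190e+01] [680.91158352 809.80386403 375.44899699]
```

Each call adds about 2.8° of lean, so I repeat it up to about 37°.

```bash
python3 -m handwheel '[{"travel":[1000,0,-400],"turn":0}]' | sed -n 2,3p
python3 -m handwheel '[{"travel":[1000,0,-300],"turn":0},{"travel":[1000,0,-300],"turn":0}]' | sed -n 2,3p
python3 -m handwheel '[{"travel":[1000,0,-300],"turn":0},{"travel":[1000,0,-300],"turn":0}]' | sed -n 2,3p
python3 -m handwheel '[{"travel":[1000,0,-300],"turn":0},{"travel":[1000,0,-300],"turn":0}]' | sed -n 2,3p
python3 -m handwheel '[{"travel":[1000,0,-300],"turn":0},{"travel":[1000,0,-300],"turn":0}]' | sed -n 2,3p
```

```text
ee_pos: [684.9, 814.6, 395.2]
tool_rot: [179.8, -16.5, 50.0]
ee_pos: [688.1, 818.4, 421.5]
tool_rot: [179.8, -19.3, 50.0]
ee_pos: [689.6, 820.4, 452.6]
tool_rot: [179.8, -22.0, 50.0]
ee_pos: [689.9, 820.8, 487.0]
tool_rot: [179.8, -24.8, 50.0]
ee_pos: [689.0, 819.8, 522.7]
tool_rot: [179.8, -27.6, 50.0]
```

```bash
python3 -m handwheel '[{"travel":[1000,0,-100],"turn":0}]' | sed -n 2,3p
python3 -m handwheel '[{"travel":[1000,0,-100],"turn":0}]' | sed -n 2,3p
python3 -m handwheel '[{"travel":[1000,0,-100],"turn":0}]' | sed -n 2,3p
python3 -m handwheel '[{"travel":[1000,0,-100],"turn":0}]'
python3 - <<'E'
from rig import ctrl
from ov import *
print(ctrl.state()["qpos"])
C={c:cam(ctrl.camera_info(c)) for c in("scene","side")}
a=cv2.imread("pics/scene0.png");b=cv2.imread("pics/side0.png")
m=MODELS["pedal_unit"];p=np.array([575,-42.8,np.radians(50.2)])
parts=[(m[0],(0,0,255)),(m[5],(0,255,0)),(m[1],(255,0,0)),(m[2],(255,255,0))]
A=crop(a,C["scene"],parts,p,(210,190,300,300),5);B=crop(b,C["side"],parts,p,(240,150,310,235),5)
h=max(A.shape[0],B.shape[0]);o=np.zeros((h,A.shape[1]+B.shape[1],3),np.uint8);o[:A.shape[0],:A.shape[1]]=A;o[:B.shape[0],A.shape[1]:]=B
cv2.imwrite("pics/ovq.png",o);print(o.shape)
E
```

```text
ee_pos: [694.1, 825.9, 535.6]
tool_rot: [179.8, -30.2, 50.0]
ee_pos: [699.0, 831.8, 547.3]
tool_rot: [179.8, -32.6, 50.0]
ee_pos: [702.5, 836.1, 562.5]
tool_rot: [179.8, -34.9, 50.0]
clock: 24.98
ee_pos: [705.1, 839.2, 580.2]
tool_rot: [179.8, -37.3, 50.0]
ft_force: [0.8, -1.0, 0.9]
opening: 0.002
[49.27566871 54.85580161  5.00340554  0.25200734 82.84208207 89.35860886]
(550, 800, 3)
```

View pics/ovq.png

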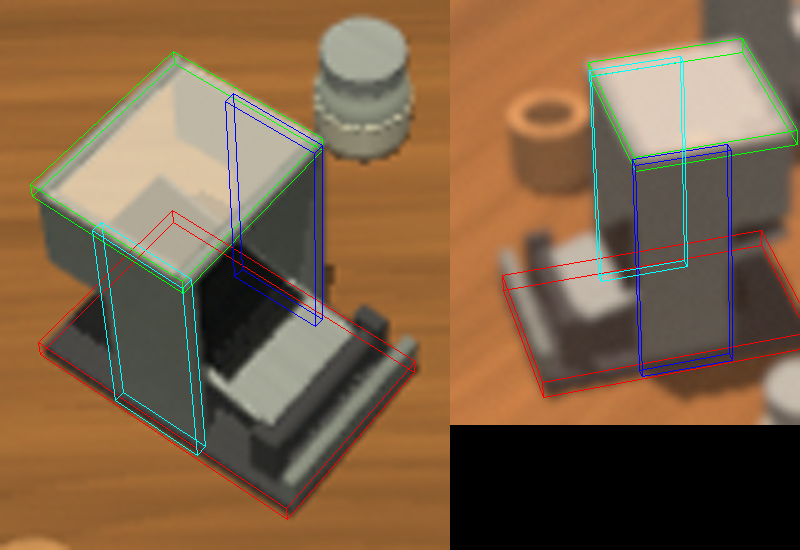

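The pedal model overlay fits closely in both views (front bar, cheeks and base all on their edges), so pose (575,-42.8, 50.2°) stands. One more lean step, then I compute the approach in tool axes.

```bash
python3 -m handwheel '[{"travel":[1000,0,-100],"turn":0}]' | sed -n 2,3p
cat > go.py <<'E'
import sys,numpy as np
from rig import ctrl
from scipy.spatial.transform import Rotation as Ro
s=ctrl.state();R=Ro.from_euler("xyz",s["tool_rot"],degrees=True).as_matrix()
a=np.radians(50.2);u=np.array([np.cos(a),np.sin(a)]);n=np.array([-u[1],u[0]]);O=np.array([575,-42.8])
d=s["ee_pos"][:2]-O;print("now u,y,z",np.round([d@u,d@n,s["ee_pos"][2]],1),"rot",np.round(s["tool_rot"],1),"q",np.round(s["qpos"],0),"t",s["clock"])
print("toolz in u,n,z",np.round([R[:2,2]@u,R[:2,2]@n,R[2,2]],3))
for w in sys.argv[1:]:
    x,y,z=map(float,w.split(","));P=np.r_[O+x*u+y*n,z]
    print(w,"travel",np.round(R.T@(P-s["ee_pos"]),1))
E
python3 go.py -150,0,400 -150,0,115 -68.2,0,115 -68.2,0,99
```

```text
ee_pos: [707.0, 841.5, 599.6]
tool_rot: [179.8, -39.7, 50.1]
now u,y,z [763.9 464.7 599.6] rot [179.8 -39.7  50.1] q [49. 54.  5.  0. 81. 89.] t 25.1
toolz in u,n,z [ 0.638 -0.006 -0.77 ]
-150,0,400 travel [-829.9  468.7 -427.2]
-150,0,115 travel [-1011.9   467.8  -207.8]
-68.2,0,115 travel [-948.9  467.4 -155.6]
-68.2,0,99 travel [-959.1  467.3 -143.3]
```

```bash
python3 -m handwheel '[{"travel":[-830,469,-427],"turn":0},{"travel":[-830,469,-427],"turn":0},{"travel":[-830,469,-427],"turn":0},{"travel":[-830,469,-427],"turn":0},{"travel":[-830,469,-427],"turn":0},{"travel":[-830,469,-427],"turn":0},{"travel":[-830,469,-427],"turn":0},{"travel":[-830,469,-427],"turn":0},{"travel":[-830,469,-427],"turn":0},{"travel":[-830,469,-427],"turn":0},{"travel":[-830,469,-427],"turn":0},{"travel":[-830,469,-427],"turn":0},{"travel":[-830,469,-427],"turn":0},{"travel":[-830,469,-427],"turn":0},{"travel":[-830,469,-427],"turn":0},{"travel":[-830,469,-427],"turn":0},{"travel":[-830,469,-427],"turn":0},{"travel":[-830,469,-427],"turn":0},{"travel":[-830,469,-427],"turn":0},{"travel":[-830,469,-427],"turn":0}]' 0
python3 go.py -150,0,400 -150,0,115 -68.2,0,115
```

```text
clock: 27.6
ee_pos: [479.5, -157.7, 400.4]
tool_rot: [179.7, -39.7, 50.1]
ft_force: [0.7, 0.7, 0.6]
opening: 0.003
now u,y,z [-1.494e+02 -2.000e-01  4.004e+02] rot [179.7 -39.7  50.1] q [-41.   4. 107.  42.  74. -15.] t 27.6
toolz in u,n,z [ 0.638 -0.006 -0.77 ]
-150,0,400 travel [-0.7 -0.2 -0.1]
-150,0,115 travel [-182.6   -1.3  219.3]
-68.2,0,115 travel [-119.6   -1.7  271.5]
```

```bash
python3 -m handwheel '[{"travel":[-35,0,45],"turn":0},{"travel":[-75,0,90],"turn":0},{"travel":[-112,0,135],"turn":0},{"travel":[-150,-1,180],"turn":0},{"travel":[-175,-1,208],"turn":0},{"travel":[-182,-1,219],"turn":0},{"travel":[-182,-1,219],"turn":0}]' 0
python3 go.py -68.2,0,115 -68.2,0,105
python3 - <<'E'
from rig import ctrl
import cv2,numpy as np
b=ctrl.read_camera("side");im=ctrl.read_camera("wrist")
o=np.zeros((420,800,3),np.uint8)
o[:300,:400]=cv2.resize(im,(400,300))[...,::-1];o[:,400:]=cv2.resize(b[110:257,230:370],(400,420),interpolation=cv2.INTER_CUBIC)[...,::-1]
cv2.imwrite("pics/c7.png",o)
E
```

```text
clock: 28.48
ee_pos: [480.0, -157.3, 116.0]
tool_rot: [179.7, -39.7, 50.2]
ft_force: [0.3, 0.0, 0.0]
opening: 0.002
now u,y,z [-148.8   -0.3  116. ] rot [179.7 -39.7  50.2] q [-41.  31. 119.  58.  49. -48.] t 28.475
toolz in u,n,z [ 0.639 -0.005 -0.77 ]
-68.2,0,115 travel [61.4 -0.6 52.2]
-68.2,0,105 travel [55.  -0.6 59.9]
```

View pics/c7.png

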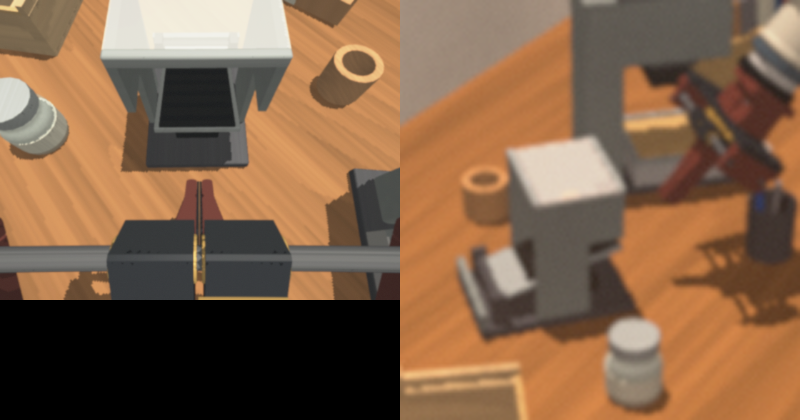

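The pedal is centred ahead of the closed fingers (wrist crop (197,105)), and the guard is clear. Next I move forward over the pad, then press down.

```bash
python3 -m handwheel '[{"travel":[20,0,17],"turn":0},{"travel":[40,-0.5,34],"turn":0},{"travel":[55,-0.6,47],"turn":0},{"travel":[61,-0.6,52],"turn":0},{"travel":[61,-0.6,52],"turn":0},{"travel":[55,-0.6,60],"turn":0},{"travel":[55,-0.6,60],"turn":0}]' 0
python3 go.py -69,0,95 -71,0,85 -73,0,76 -74,0,68 -75,0,64
```

```text
clock: 29.45
ee_pos: [531.2, -96.4, 105.2]
tool_rot: [179.6, -39.7, 50.2]
ft_force: [1.4, 0.4, -0.1]
opening: 0.005
now u,y,z [-69.2  -0.7 105.2] rot [179.6 -39.7  50.2] q [-32.  32. 118.  65.  44. -46.] t 29.45
toolz in u,n,z [ 0.638 -0.007 -0.77 ]
-69,0,95 travel [-6.4 -0.7  8. ]
-71,0,85 travel [-14.3  -0.7  14.4]
-73,0,76 travel [-21.6  -0.8  20. ]
-74,0,68 travel [-27.5  -0.8  25.5]
-75,0,64 travel [-30.8  -0.8  28. ]
```

```bash
python3 -m handwheel '[{"travel":[-4,-0.5,4],"turn":0},{"travel":[-6.5,-0.7,8],"turn":0},{"travel":[-10,-0.7,11],"turn":0},{"travel":[-14,-0.7,14.5],"turn":0},{"travel":[-18,-0.8,17],"turn":0},{"travel":[-21.5,-0.8,20],"turn":0},{"travel":[-25,-0.8,23],"turn":0},{"travel":[-28,-0.8,26],"turn":0},{"travel":[-28,-0.8,26],"turn":0}]' 0
python3 go.py -75,0,64 -75,0,62 -75,0,60
```

```text
clock: 30.58
ee_pos: [528.1, -100.0, 67.6]
tool_rot: [179.6, -39.7, 50.1]
ft_force: [-0.8, -1.2, 7.5]
opening: 0.006
now u,y,z [-74.   -0.6  67.6] rot [179.6 -39.7  50.1] q [-32.  37. 118.  69.  43. -52.] t 30.575
toolz in u,n,z [ 0.639 -0.008 -0.769]
-75,0,64 travel [-3.1 -0.6  2.1]
-75,0,62 travel [-4.4 -0.6  3.6]
-75,0,60 travel [-5.6 -0.6  5.1]
```

```bash
python3 -m handwheel '[{"travel":[-1.5,0,1.1],"turn":0},{"travel":[-3,0,2.1],"turn":0},{"travel":[-3,0,2.1],"turn":0}]' 0
python3 -m handwheel '[{"travel":[-1.2,0,1.5],"turn":0},{"travel":[-1.2,0,1.5],"turn":0}]' 0
```

```text
clock: 30.95
ee_pos: [527.9, -100.3, 64.9]
tool_rot: [179.6, -39.9, 50.1]
ft_force: [-0.7, 1.1, 11.0]
opening: 0.002
clock: 31.2
ee_pos: [528.1, -100.2, 64.3]
tool_rot: [179.6, -40.1, 50.1]
ft_force: [-7.6, -3.8, 18.3]
opening: 0.006
```

```bash
python3 -m handwheel '[{"travel":[-1.2,0,1.5],"turn":0},{"travel":[-1.2,0,1.5],"turn":0},{"travel":[-1.2,0,1.5],"turn":0},{"travel":[-1.2,0,1.5],"turn":0},{"travel":[-1.2,0,1.5],"turn":0},{"travel":[-1.2,0,1.5],"turn":0},{"travel":[-1.2,0,1.5],"turn":0}]' 0
python3 - <<'E'
from rig import ctrl
import cv2,numpy as np
b=ctrl.read_camera("side");im=ctrl.read_camera("wrist")
o=np.zeros((420,800,3),np.uint8)
o[:300,:400]=cv2.resize(im,(400,300))[...,::-1];o[:,400:]=cv2.resize(b[80:227,240:380],(400,420),interpolation=cv2.INTER_CUBIC)[...,::-1]
cv2.imwrite("pics/c8.png",o)
E
python3 go.py -68.2,0,112 -150,0,130
```

```text
clock: 32.08
ee_pos: [528.2, -100.2, 64.0]
tool_rot: [179.6, -40.3, 50.2]
ft_force: [-10.8, -5.9, 23.8]
opening: 0.004
now u,y,z [-74.1  -0.8  64. ] rot [179.6 -40.3  50.2] q [-32.  37. 118.  70.  43. -53.] t 32.175
toolz in u,n,z [ 0.646 -0.008 -0.763]
-68.2,0,112 travel [ 35.5  -0.5 -32.8]
-150,0,130 travel [-15.3   0.  -99.4]
```

View pics/c8.png

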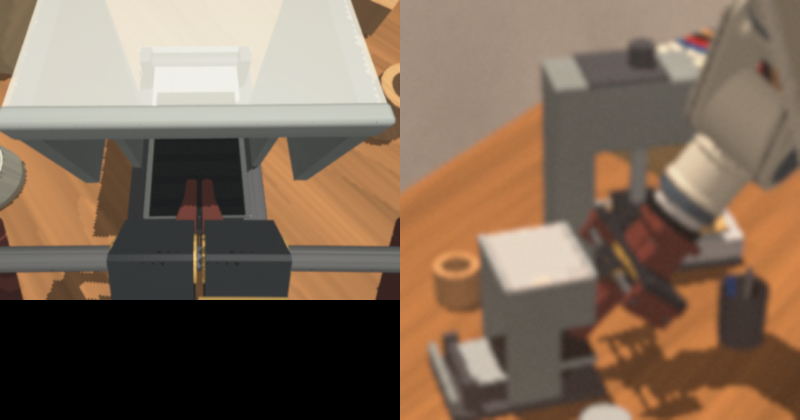

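The fingers are well on the treadle, the force of 24 N with no further travel shows the stop, and the press ram at (640,175) is extended. The hold lasted about 1 s. Next I let the pedal rise gently and back out.

```bash
python3 -m handwheel '[{"travel":[4,0,-4],"turn":0},{"travel":[9,0,-8],"turn":0},{"travel":[14,0,-12.5],"turn":0},{"travel":[19,0,-17],"turn":0},{"travel":[24,0,-22],"turn":0},{"travel":[30,0,-27],"turn":0},{"travel":[35,0,-33],"turn":0},{"travel":[35,0,-33],"turn":0},{"travel":[25,0,-50],"turn":0},{"travel":[0,0,-80],"turn":0},{"travel":[-15,0,-99],"turn":0},{"travel":[-15,0,-140],"turn":0},{"travel":[-15,0,-190],"turn":0},{"travel":[40,0,-240],"turn":0},{"travel":[40,0,-240],"turn":0},{"travel":[40,0,-240],"turn":0}]' 0
python3 - <<'E'
from rig import ctrl
from ov import *
b=ctrl.read_camera("side");a=ctrl.read_camera("scene")
o=np.zeros((420,800,3),np.uint8)
o[:,400:]=cv2.resize(b[80:227,240:380],(400,420),interpolation=cv2.INTER_CUBIC)[...,::-1]
o[:,:400]=cv2.resize(a[170:338,80:300],(400,305),interpolation=cv2.INTER_CUBIC)[...,::-1] if 0 else cv2.copyMakeBorder(cv2.resize(a[170:338,80:300],(400,305),interpolation=cv2.INTER_CUBIC),0,115,0,0,cv2.BORDER_CONSTANT)[...,::-1]
cv2.imwrite("pics/c9.png",o)
for cn in("scene","side"):
    for q in("pen_cup","jar","spray","tape","stamp","lid"):
        print(cn,q,[(round(d["conf"],2),[int(v) for v in d["extent"]]) for d in ctrl.trace(cn,q)[:2]])
print(ctrl.state()["ft_force"])
E
```

```text
clock: 34.17
ee_pos: [446.9, -194.7, 273.1]
tool_rot: [179.4, -40.2, 50.3]
ft_force: [1.2, -0.6, 0.3]
opening: 0.005
scene pen_cup [(0.92, [172, 200, 198, 227])]
scene jar [(0.86, [273, 192, 293, 221])]
scene spray [(0.88, [345, 262, 370, 305])]
scene tape [(0.66, [207, 298, 233, 326])]
scene stamp []
scene lid [(0.68, [102, 247, 135, 289]), (0.56, [170, 198, 195, 224])]
side pen_cup [(0.93, [349, 175, 368, 201]), (0.31, [207, 237, 279, 288])]
side jar [(0.61, [301, 222, 324, 250])]
side spray [(0.59, [184, 197, 202, 245])]
side tape [(0.64, [255, 167, 266, 188]), (0.63, [258, 193, 308, 217])]
side stamp [(0.67, [208, 234, 276, 290]), (0.43, [299, 220, 326, 252])]
side lid [(0.9, [310, 145, 353, 167]), (0.72, [199, 313, 221, 354])]
[ 0.22398018 -0.53291141  0.53438708]
```

The viewer limit is reached, so I verify numerically: compare the stamp and treadle regions with the initial pictures, and the lid against its predicted outline.

```bash
python3 - <<'E'
from rig import ctrl
from fit import *
b0=cv2.imread("pics/side0.png").astype(int);a0=cv2.imread("pics/scene0.png").astype(int)
b=ctrl.read_camera("side")[...,::-1].astype(int)
L=ctrl.trace("side","lid")[:1]
a=ctrl.read_camera("scene")[...,::-1].astype(int)
for n,x,y,(x0,y0,x1,y1) in(("side stamp",b,b0,(312,130,335,145)),("side pedal",b,b0,(248,190,300,226)),("scene pedal",a,a0,(219,199,293,294)),("side ram gap",b,b0,(312,128,340,152))):
    d=np.abs(x-y)[y0:y1,x0:x1].max(2);print(n,"changed>40:",(d>40).mean().round(3))
c=cam(ctrl.camera_info("side"));t=np.radians(45.4);B=np.array([589,-383.5])
for lx,ly in((3,-2),(3,0),(-10,0),(3,8)):
    p=[*(B+[lx*np.cos(t)-ly*np.sin(t),lx*np.sin(t)+ly*np.cos(t)]),t]
    r=sil(c,MODELS["lid"],p,40);m=np.array(L[0]["pixels"],float);print(lx,ly,"mask inside pred",((r>.3)*m).sum()/m.sum())
E
```

```text
side stamp changed>40: 0.0
side pedal changed>40: 0.0
scene pedal changed>40: 0.0
side ram gap changed>40: 0.067
3 -2 mask inside pred 0.0
3 0 mask inside pred 0.0
-10 0 mask inside pred 0.0
3 8 mask inside pred 0.0
```

```bash
python3 - <<'E'
from rig import ctrl
from fit import *
ctrl.read_camera("side");D=ctrl.trace("side","lid");print([(d["conf"],d["extent"]) for d in D])
D=[d for d in D if d["extent"][1]<180]
c=cam(ctrl.camera_info("side"));t=np.radians(45.4);B=np.array([589,-383.5])
m=np.array(D[0]["pixels"],float)
for lx,ly in((3,-2),(3,0),(-10,0),(3,8)):
    p=[*(B+[lx*np.cos(t)-ly*np.sin(t),lx*np.sin(t)+ly*np.cos(t)]),t]
    r=sil(c,MODELS["lid"],p,40)>.3;ys,xs=np.nonzero(r);print(lx,ly,"inside",((r)*m).sum()/m.sum(),"IoU",(r*m).sum()/np.maximum(r,m).sum(),xs.min(),ys.min(),xs.max(),ys.max())
E
```

```text
[(0.92, [310.6, 144.7, 355.7, 167.0]), (0.58, [200.9, 314.7, 223.6, 350.2])]
3 -2 inside 0.9627228525121556 IoU 0.88 307 146 355 165
3 0 inside 0.9432739059967585 IoU 0.8410404624277457 307 146 355 166
-10 0 inside 0.893030794165316 IoU 0.7663421418636995 311 146 358 165
3 8 inside 0.8752025931928687 IoU 0.7356948228882834 308 147 356 167
```

The lid is where I left it, the stamp and treadle look as they did at the start, and the bystander objects' outlines haven't moved. Handing in.

```bash
python3 -c "
from rig import ctrl
print(ctrl.hand_in(), ctrl.state()['clock'])"
```

```text
the job is handed in; nothing more can be done
the job is handed in; nothing more can be done
```

I lifted the lid over the lip, slid it out, laid it on the press bed and pushed it up to the back stop, then let go. I pressed the pedal to its stop with the closed fingers for about 1 s and let it come up. The job was handed in at about 34.5 s. The hand-in reports no verdict.

**How it differed from the notes:** the moves had no tilt command, so I laid the lid short of the head with an upright tool and pushed it the rest of the way. For the pedal I got a 40° lean by commanding the arm past its reach.

**Lid:** the push force rose to about 5 N at the back stop. Measured at bed x about +3, it sits about 2 mm off centre (rail gaps about 10 and 7 mm). After stamping, its outline matched that pose best in the side view (IoU 0.88).

**Pedal and stamp:** the pedal force reached 24 N with no further travel, and the press ram was seen extended. Afterwards the stamp and treadle areas in the pictures matched the start. The strip round the ram gap differed in 7% of pixels, which I put down to the lid now lying there.

**Other objects:** the pen cup, jar, spray bottle and tape roll showed the same outlines in both cameras, to within about 4 px.

**Checks that failed or are missing:**
- One lid check first scored 0 because I picked the wrong outline (I think the small look-alike lid); choosing the right one fixed it.
- The final confirmation is by numbers only, since the picture limit was reached.
- I saw the ram extended but did not directly see the stamp touch the lid.

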